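# Hang a sealed handle block in the curing cabinet

## Robot

A 6-joint arm with a two-finger parallel gripper is mounted at the origin on the work surface. World frame = base frame: x ahead of the robot, y to its left, z up, the work surface at z = 0. Lengths are in m, angles in rad, forces in N, time in s.
With the tool pointing down it reaches from about 0.325 to 0.9 m from the base axis. Payload 6.1 kg.
Tool frame: the origin (TCP) lies midway between the tips of the shut fingers; the grasp point (between the pads) lies 19 mm behind it; z points along the fingers, y is the line along which they close (so a half turn about z gives the same grasp; the last joint's range is limited). The gripper opens to 85 mm and grips with 20 to 120 N. Pads are 22 mm wide; open, the fingers measure 114 mm over their backs; the gripper's body (76 mm by 85 mm) begins 54 mm behind the grasp point. The pads swing forward as they close: fully open they stand 13 mm farther back than shut.
Start: joints at [-1.252, 0.22, 1.526, -0, 1.395, -0.126], TCP at [0.269, -0.564, 0.231] pointing down, gripper open.
Joint ranges: [-2.98, 2.98], [-0.91, 2.08], [0.09, 2.57], [-1.24, 4.39], [0.2, 2.65], [-2.68, 2.68]. Speed limits (rad/s): [2.57, 2.57, 3.01, 3.14, 3.14, 3.14].

## Interface

Orientations are given as [roll, pitch, yaw] about the fixed x, y, z axes, in that order (R = Rz(yaw) Ry(pitch) Rx(roll)).
In Python, from plant import movep, move_l, set_joints, gripper_to, hold, inverse_kinematics, observe, get_image, get_calibration, Unreachable, job_done gives the robot as it stands. Calls block until the motion is done:
- movep(position, orientation): joint-space move of the TCP to a pose.
- move_l(position, feed=0.15, rotation=None, max_force=None): straight line of the TCP; rotation=None keeps the orientation; feed is the mean speed in m/s. With max_force (N) it stops when the force on the tool has changed by that much, and returns True; else False.
- set_joints(angles): joint-space move.
- gripper_to(opening, f_grip=None): finger opening in m; f_grip is the grip in N (None keeps the last); returns when the fingers have stopped.
- hold(seconds).
- inverse_kinematics(position, orientation): joint angles nearest the present ones, or None.
- observe(): the state.
- get_image(name): name is "side" or "top"; returns (picture, depth): 480x640x3 uint8, red, green, blue; 480x640 float32, m along the optical axis (not along the pixel's ray), 0 where there is no reading.
- get_calibration(name): a dict with "intrinsics" (3x3 intrinsics, pixels), "dist_coeffs" ([k1, k2, p1, p2, k3] as OpenCV has them; the pictures are not rectified), "world_from_camera" (4x4, takes a point from camera to world coordinates). Camera axes: x right, y down, z forward; pixel columns grow to the right and rows downward; lengths in m; the calibration is good to about 2 mm. A picture is of the moment at which its call begins. get_calibration takes no time and is no camera call.
A pose or a line that the arm cannot do raises Unreachable and nothing moves.
- job_done(): hands the job in; it is judged then, once.
The state is a dict: "time_s": time; "q": joint angles; "joint_velocities": joint speeds; "joint_torque": joint torques, N m; "eef_pos": TCP position; "tcp_rot": TCP orientation; "ft_force": force on the tool from outside, world axes, zero at the start; "torque": the same for the moment, N m; "opening": finger opening in m; "grasp_force": force on a finger pad.
Only numpy, scipy, OpenCV 4.12 (cv2) and the standard library are available. Lean on these libraries where they do the work, as an engineer would, in place of code of your own. Each camera call takes 0.05 s, during which the arm holds its last target. There are 200 camera calls.

## Task

Take the wooden handle block with the wire loop from the board and hang it by its loop on the hook inside the curing cabinet, going in through the opening in the sloping front. Nothing may touch the cabinet itself; lower the block gently until you feel the hook carry it, only then let go, and leave it hanging upright and still with the other things on the bench undisturbed.

Things in the scene. Friction and masses are not known exactly. Their poses are not given: they have to be found in the camera images.
- blank: Pale wooden block standing upright: 60 (its x) x 30 (its y) x 90 mm tall, about 0.13 kg. Origin: centre of its underside, z up. A closed wire loop stands on its top; a gripper coming straight down over the middle meets the loop with its palm: grip the 30 mm wide sides near the top, 20 mm towards the front (-x) end, fingers tilted about 45 degrees forward.
- loop (a point): Inside top of the block's loop, 134 mm above the block's origin; axes as the block's. Steel wire 5 mm thick, standing in the block's y-z plane over the middle of its top: legs 21 mm apart inside, arched top, 44 mm clear height above the block's top face. Same from front and back.
- cabinet: Plywood curing cabinet fixed to the bench, 200 mm wide (y), 262 deep (x), 300 high. Origin: on the bench under the middle of its front face; +x goes in, away from the robot, z up. Front wall 100 mm high; from there (x 0, z 100) a sloping front rises to x 180, z 300, then a flat roof 12 mm thick. Floor 10 mm thick, side walls 12 mm, open back. Nothing may press on it (over 1 N).
- opening (a point): Middle of the opening in the cabinet's sloping front, at cabinet x 90, y 0, z 200 mm; axes as the cabinet's. The opening is 150 mm wide (y -75 to +75) and runs up the slope from cabinet x 20, z 122 to x 160, z 278 mm; border boards 10 mm thick.
- strip: Aluminium strip 30 mm wide, 110 tall, at the inside back of the cabinet. Origin: middle of its front face, cabinet x 229, y 0, z 205 mm; axes as the cabinet's. Carries the hook: a level round bar 8 mm thick pointing to -x, its upturned end centred 104 mm out, tip 11 mm above the bar's centre. Bar's height unmeasured: strip z -8 to +8 mm; see or feel it. Rigid; never load it over 12 N.
- bottle: Bystander: closed green glass bottle, 64 mm diameter, 190 mm tall, standing. Origin: centre of its underside. Leave alone.
- cup: Bystander: clear plastic mixing cup, 60 mm wide, 55 mm tall. Origin: centre of its underside. Leave alone.
- guard: Bystander: dark steel guard block 70 x 40 x 22 mm lying on the board. Origin: centre of its underside. Leave alone.
- board: Fixed wooden board 420 x 300 x 18 mm on the bench, under the block. Origin: centre of its underside; its top is 18 mm above the bench.
Things that resemble listed ones, but are neither listed nor needed, are in the scene too. Of the things that look like the blank, the middle-sized one is meant.

How it is judged:
By the outcome, as a careful person would: the job done as asked, in the order asked, and still so for the second after the job is handed in, with the robot touching nothing.
It also fails if it takes over 53 s, if anything falls off the work surface, if the arm or the gripper's body presses on something with over 40 N, if the wrist force passes 120 N, or if a joint passes its speed limit or range.

## Working session

There is one attempt and no reset: what is moved stays moved. The work goes in short steps, each a Python script; the robot and the scene stay as the last script left them, time stands still between calls to the robot, and variables do not carry over. Pictures are saved under pics/ and viewed, at most 10 in all, crops included, and the job is handed in when it is done.

```bash
ls; mkdir -p pics; python3 - <<'E'
from plant import *
import cv2,numpy as np
for n in("top","side"):
    p,d=get_image(n); cv2.imwrite(f"pics/{n}0.png",p[:,:,::-1]); np.savez(f"{n}0.npz",p=p,d=d)
    c=get_calibration(n); print(n,c["intrinsics"],c["dist_coeffs"],np.round(c["world_from_camera"],4))
print(observe())
E
```

```text
pics
top [[492.76163986   0.         322.53605729]
 [  0.         492.76163986 229.747469  ]
 [  0.           0.           1.        ]] [-0.11519019  0.          0.          0.          0.        ] [[ 0.0055 -0.9975  0.07    0.4794]
 [-0.9997 -0.0039  0.0235 -0.143 ]
 [-0.0232 -0.0701 -0.9973  1.2738]
 [ 0.      0.      0.      1.    ]]
side [[446.15646178   0.         315.16390055]
 [  0.         446.15646178 235.27946245]
 [  0.           0.           1.        ]] [0.01759415 0.         0.         0.         0.        ] [[-0.86   -0.2657  0.4356  0.0776]
 [-0.5102  0.4527 -0.7312  0.66  ]
 [-0.0029 -0.8511 -0.5249  0.7075]
 [ 0.      0.      0.      1.    ]]
{'time_s': 0.1, 'q': array([-1.25210113e+00,  2.21168219e-01,  1.52755165e+00, -1.98758192e-05,
        1.39470242e+00, -1.26103697e-01]), 'joint_velocities': array([-7.17416582e-04, -5.41812750e-04, -2.48451687e-03, -1.87493028e-05,
        2.06362028e-04,  5.05917680e-04]), 'joint_torque': array([-1.31666316e-04, -4.98239923e+01, -3.90549088e+01, -3.10454998e-04,
        5.71035096e-03,  1.03425765e-05]), 'eef_pos': array([ 0.26873025, -0.5636427 ,  0.23026658]), 'tcp_rot': array([-3.13977509e+00, -2.10705229e-04,  4.44802200e-01]), 'ft_force': array([0.74021054, 0.22032201, 0.09633305]), 'torque': array([-0.0219671 ,  0.01965457, -0.03852864]), 'grasp_force': 0.0, 'opening': 0.08532478959123985}
```

View pics/top0.png

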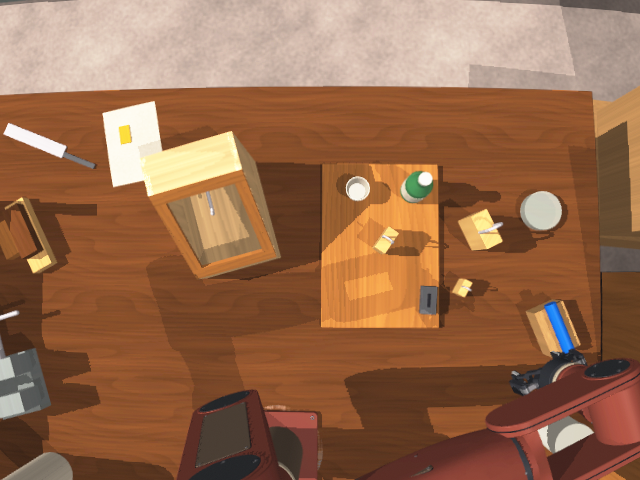

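View pics/side0.png

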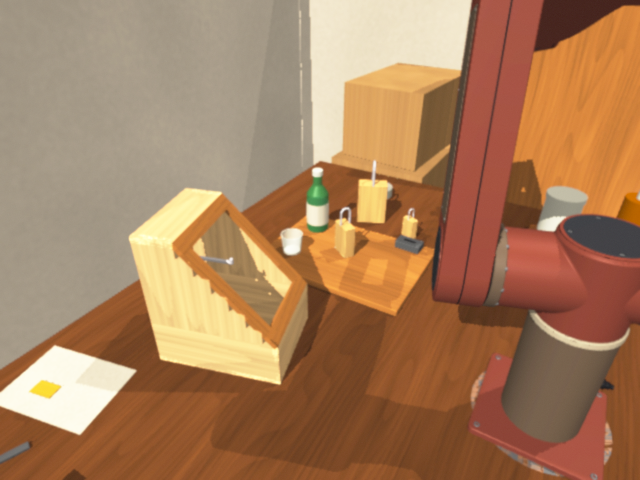

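Candidates for the blank, by top and side pixel:
- On the board: top (386,240), side (345,238), mid-sized.
- Right of the board: top (481,230), side (372,200), large.
- Near the guard: top (462,287), side (410,225), small.

I choose the middle-sized one on the board and will check it in a crop. The cabinet is at top (210,205), and its hook at top (210,203), side (218,261).

```bash
cat > h.py <<'E'
import cv2,numpy as np
from plant import *
def cam(n):
    c=get_calibration(n); return c["intrinsics"],np.array(c["dist_coeffs"]),c["world_from_camera"]
def rays(n,uv):
    K,D,T=cam(n); r=cv2.undistortPoints(np.array(uv,float).reshape(-1,1,2),K,D).reshape(-1,2)
    r=np.c_[r,np.ones(len(r))]; return T[:3,3],r@T[:3,:3].T      # scaled so that depth=1
def plane(n,uv,z):
    o,r=rays(n,uv); return o+r*((z-o[2])/r[:,2])[:,None]
def cloud(n,d):
    v,u=np.mgrid[:480,:640]; o,r=rays(n,np.c_[u.ravel(),v.ravel()])
    P=o+r*d.reshape(-1,1); P[d.ravel()==0]=np.nan; return P.reshape(480,640,3)
def proj(n,P):
    K,D,T=cam(n); M=np.linalg.inv(T)
    return cv2.projectPoints(np.array(P,float).reshape(-1,1,3),cv2.Rodrigues(M[:3,:3])[0],M[:3,3],K,D)[0].reshape(-1,2)
def tri(uvs,uvt):
    a,r=rays("side",[uvs]);b,s=rays("top",[uvt]); r,s=r[0],s[0]
    k=np.linalg.lstsq(np.c_[r,-s],b-a,rcond=None)[0]; p,q=a+k[0]*r,b+k[1]*s
    return (p+q)/2,np.linalg.norm(p-q)
E
python3 - <<'E'
from h import *
t=np.load("top0.npz");s=np.load("side0.npz")
C=cloud("top",t["d"]);S=cloud("side",s["d"])
np.savez("c0.npz",C=C,S=S)
def rect(P,n): 
    r=cv2.minAreaRect((P[:,:2]*1000).astype(np.float32)); print(n,len(P),np.round(r[0],1),np.round(r[1],1),round(r[2],1),"z",np.round(np.median(P[:,2]),4))
def sel(A,u0,u1,v0,v1,z0,z1):
    Q=A[v0:v1,u0:u1].reshape(-1,3); return Q[(Q[:,2]>z0)&(Q[:,2]<z1)]
rect(sel(C,365,410,220,262,.10,.115),"blank top")
rect(sel(C,455,510,200,255,.08,.2),"large"); rect(sel(C,450,475,275,300,.03,.12),"small")
rect(sel(C,120,260,120,230,.292,.31),"roof")
rect(sel(C,400,436,165,205,.15,.2),"bottle"); rect(sel(C,340,375,170,205,.05,.09),"cup");rect(sel(C,415,442,280,320,.03,.06),"guard")
print("loop pts",sel(C,365,415,215,262,.125,.17)[:10].round(4))
a=cv2.resize(t["p"][215:265,360:415],(396,360),interpolation=2)
b=cv2.resize(t["p"][150:280,140:290],(400,360),interpolation=2)
e=cv2.resize(s["p"][195:265,320:390],(396,360)[:1]+(240,),interpolation=2) 
e=cv2.resize(s["p"][200:264,320:390],(396,240),interpolation=2)
f=cv2.resize(s["p"][235:285,190:250],(400,240),interpolation=2)
cv2.imwrite("pics/crop1.png",np.vstack([np.hstack([a,b]),np.hstack([e,f])])[:,:,::-1][:600,:800])
E
```

```text
blank top 293 [ 539.  -267.2] [30.3 60.3] 55.2 z 0.1098
large 898 [ 564.2 -499.4] [88.3 46.3] 25.0 z 0.1305
small 182 [ 422.2 -464.1] [21.3 40.4] 64.3 z 0.0616
roof 4398 [676.5 149.9] [ 96.4 201.9] 15.9 z 0.3017
bottle 177 [ 665.4 -339. ] [47.2 38.6] 41.1 z 0.157
cup 171 [ 667.8 -199.9] [56.8 57.4] 89.0 z 0.0723
guard 473 [ 391.1 -378.1] [41.4 70.8] 87.0 z 0.0413
loop pts [[ 0.5483 -0.2546  0.1261]
 [ 0.547  -0.2548  0.1476]
 [ 0.5467 -0.2565  0.153 ]
 [ 0.5468 -0.259   0.1515]
 [ 0.5456 -0.254   0.1318]
 [ 0.5447 -0.2549  0.1469]
 [ 0.5446 -0.2569  0.1496]
 [ 0.5442 -0.2584  0.1572]
 [ 0.5442 -0.2606  0.1572]
 [ 0.5441 -0.2627  0.1591]]
```

View pics/crop1.png

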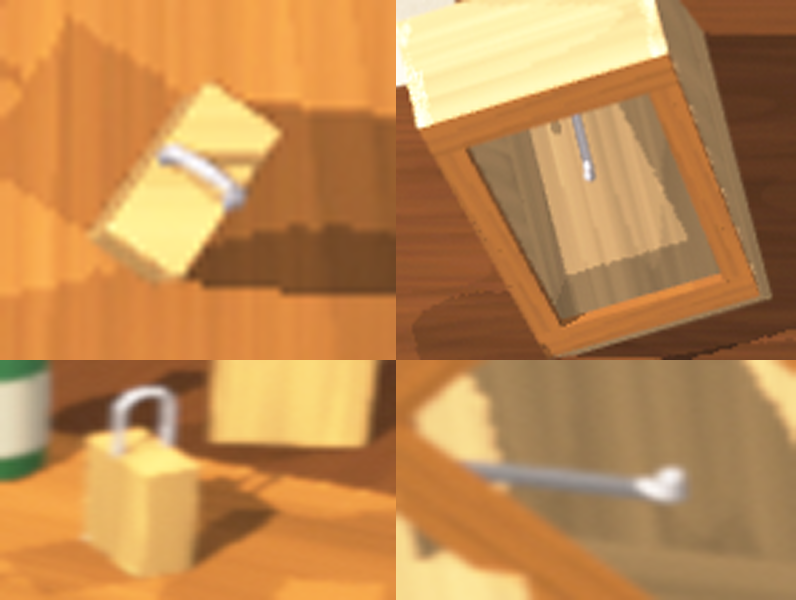

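The crops confirm the choice: the board block's top measures 60×30 mm (the others are 88×46 and 40×21). The hook bar is visible in both views, with its tip near top (212,211) and side (232,261). Next I locate the hook and check reach.

```bash
python3 - <<'E'
from h import *
t=np.load("top0.npz");s=np.load("side0.npz");c=np.load("c0.npz");C=c["C"];S=c["S"]
def bar(p,u0,u1,v0,v1,thr):
    q=p[v0:v1,u0:u1].astype(int); m=((q[...,0]-q[...,2])<thr)&(q.sum(2)>330)
    n,l,st,_=cv2.connectedComponentsWithStats(m.astype(np.uint8),connectivity=8)
    k=1+np.argmax(st[1:,4]); v,u=np.nonzero(l==k); return np.c_[u+u0,v+v0]
bt=bar(t["p"],195,225,185,222,25); bs=bar(s["p"],194,240,245,272,25)
for b in(bt,bs): print(len(b),b.min(0),b.max(0))
def line(b):
    vx,vy,x,y=cv2.fitLine(b.astype(np.float32),cv2.DIST_HUBER,0,.01,.01).ravel(); return np.array([x,y]),np.array([vx,vy])
bt_=bt[bt[:,1]<208]; bs_=bs[bs[:,0]<224]
n=[];o=[]
for nm,b in(("top",bt_),("side",bs_)):
    p,d=line(b); O,r=rays(nm,[p-8*d,p+8*d]); N=np.cross(r[0],r[1]); n.append(N/np.linalg.norm(N)); o.append(O)
    print(nm,p.round(1),d.round(3))
dr=np.cross(*n); dr/=np.linalg.norm(dr); print("bar dir",dr.round(3),"yaw",np.degrees(np.arctan2(dr[1],dr[0])))
P0=np.linalg.lstsq(np.array(n),np.array([n[0]@o[0],n[1]@o[1]]),rcond=None)[0]
# near end: lowest row in top / max col in side
et=bt[bt[:,1]>=bt[:,1].max()-3].mean(0); es=bs[bs[:,0]>=bs[:,0].max()-4].mean(0)
print("tip",et,es,tri(es,et))
T=tri(es,et)[0]; print("bar point at tip",P0+dr*((T-P0)@dr))
# roof / cabinet axes
Q=C[120:230,120:260].reshape(-1,3); Q=Q[(Q[:,2]>.299)&(Q[:,2]<.31)]
for y in(15.9,):
    a=np.radians(y); e=np.array([[np.cos(a),np.sin(a)],[-np.sin(a),np.cos(a)]]); q=Q[:,:2]@e.T
    print("roof x",np.percentile(q[:,0],[.5,2,98,99.5]).round(4),"y",np.percentile(q[:,1],[.5,2,98,99.5]).round(4))
# wall planes from slope boards, front wall, right side via side cam
for nm,A in(("top",C),("side",S)):
    q=A.reshape(-1,3); q=q[np.isfinite(q).all(1)]; a=np.radians(15.9); e=np.array([[np.cos(a),np.sin(a)],[-np.sin(a),np.cos(a)]])
    w=q[:,:2]@e.T; k=(w[:,0]>.4)&(w[:,0]<.78)&(abs(w[:,1]+.04)<.13)
    z=k&(q[:,2]>.02)&(q[:,2]<.09); print(nm,"front wall x",np.percentile(w[z,0],[1,5,10]).round(4),"y",np.percentile(w[z,1],[1,99]).round(4))
G=np.array
a=np.radians(-34.8)
for fl in(0,np.pi):
    print(inverse_kinematics([.539,-.267,.2],[np.pi if not fl else 0, -np.pi/4 if not fl else -3*np.pi/4,a] if not fl else [0,np.pi*5/4-2*np.pi+0,a+np.pi]))
E
```

```text
65 [206 192] [213 214]
100 [203 257] [232 263]
top [209.1 199.6] [0.254 0.967]
side [213.4 259.4] [0.984 0.176]
bar dir [-0.962 -0.273 -0.026] yaw -164.1338213258476
tip [212.  212.5] [230.16 260.92] (array([0.59124062, 0.12616221, 0.20397801]), np.float64(0.0012447486222438222))
bar point at tip [0.59137324 0.12605499 0.20020426]
roof x [0.6521 0.6541 0.7374 0.7387] y [-0.1407 -0.1376  0.0546  0.0575]
top front wall x [0.4765 0.4773 0.4775] y [-0.1414  0.0491]
side front wall x [0.4746 0.475  0.4753] y [-0.1322  0.0608]
[-0.58024426 -0.29270877  2.27915248 -0.05301338  0.37040897  1.63940676]
[-0.58024426 -0.29270877  2.27915248 -0.05301338  0.37040897  1.63940676]
```

```bash
cat >> h.py <<'E'
A=np.radians(-34.8); B=np.radians(15.88)          # block / cabinet yaw
c45=np.sqrt(.5)
def rz(a): return np.array([[np.cos(a),-np.sin(a),0],[np.sin(a),np.cos(a),0],[0,0,1]])
CAB=rz(B)@[.4765,-.0410,0]                          # cabinet origin, y taken from the bar
FL=False
def rot(a): return [0,3*np.pi/4,a] if FL else [np.pi,-np.pi/4,a]
def tcp(org,a,back=0,gx=-.021,gz=.081):             # TCP for a block with origin org, yaw a
    return np.array(org)+rz(a)@np.array([gx+c45*(.019-back),0,gz-c45*(.019-back)])
def cab(x,y,z): return CAB+rz(B)@np.array([x,y,z])
BLK=np.array([.539,-.2672,.018])
E
python3 - <<'E'
import h; from h import *
for f in(False,True):
    h.FL=f
    for n,p,a in[("pre",tcp(BLK,A,.11),A),("gr",tcp(BLK,A),A),("lift",tcp(BLK+[0,0,.24],A),A),("over",tcp(cab(.074,0,.25),B),B),("in",tcp(cab(.074,0,.086),B),B),("hang",tcp(cab(.143,0,.07),B),B),("out",tcp(cab(.143,0,.07),B,.2),B)]:
        q=inverse_kinematics(p,rot(a)); print(f,n,p.round(3),None if q is None else np.round(q,2))
E
```

```text
False pre [ 0.469 -0.218  0.163] [-0.57 -0.52  2.5  -0.07  0.37  1.66]
False gr [ 0.533 -0.263  0.086] None
False lift [ 0.533 -0.263  0.326] [-0.58 -0.46  2.15 -0.03  0.67  1.61]
False over [0.533 0.109 0.318] [-0.11 -0.63  2.27  0.39  0.79  1.01]
False in [0.533 0.109 0.154] [-0.11 -0.4   2.46  0.69  0.43  0.64]
False hang [0.6   0.128 0.138] [-0.04 -0.14  2.3   0.78  0.32  0.58]
False out [0.464 0.089 0.279] [-0.23 -0.9   2.47  0.45  0.91  0.9 ]
True pre [ 0.469 -0.218  0.163] [-0.57 -0.52  2.5  -0.07  0.37 -1.48]
True gr [ 0.533 -0.263  0.086] None
True lift [ 0.533 -0.263  0.326] [-0.58 -0.46  2.15 -0.03  0.67 -1.53]
True over [0.533 0.109 0.318] [-0.11 -0.63  2.27  0.39  0.79 -2.13]
True in [0.533 0.109 0.154] [-0.11 -0.4   2.46  0.69  0.43 -2.5 ]
True hang [0.6   0.128 0.138] [-0.04 -0.14  2.3   0.78  0.32 -2.56]
True out [0.464 0.089 0.279] [-0.23 -0.9   2.47  0.45  0.91 -2.24]
```

```bash
python3 - <<'E'
from h import *
for T in range(30,76,3):
    t=np.radians(T); z=np.array([np.sin(t),0,-np.cos(t)])
    o=[]
    for org,a,bk in[(BLK,A,0),(BLK,A,.06),(cab(.143,0,.065),B,0)]:
        p=org+rz(a)@(np.array([-.021,0,.081])+z*(.019-bk)); q=inverse_kinematics(p,[np.pi,-t,a]); o.append(None if q is None else np.round(q,2).tolist())
    print(T,*o)
E
```

```text
30 [-0.58, -0.01, 2.18, -0.03, 0.45, 1.61] [-0.58, -0.19, 2.22, -0.02, 0.58, 1.61] [0.01, -0.06, 2.12, 0.24, 0.59, 1.13]
33 [-0.58, -0.03, 2.22, -0.04, 0.38, 1.62] [-0.58, -0.22, 2.27, -0.03, 0.52, 1.62] [-0.0, -0.08, 2.15, 0.3, 0.53, 1.07]
36 [-0.58, -0.04, 2.25, -0.05, 0.3, 1.64] [-0.58, -0.25, 2.31, -0.04, 0.44, 1.63] [-0.01, -0.1, 2.19, 0.38, 0.47, 0.99]
39 [-0.58, -0.05, 2.29, -0.07, 0.23, 1.66] [-0.58, -0.27, 2.36, -0.05, 0.37, 1.64] [-0.02, -0.11, 2.23, 0.48, 0.41, 0.89]
42 None [-0.58, -0.28, 2.4, -0.07, 0.29, 1.66] [-0.03, -0.12, 2.26, 0.62, 0.35, 0.74]
45 None [-0.58, -0.3, 2.44, -0.1, 0.21, 1.69] [-0.04, -0.13, 2.3, 0.81, 0.31, 0.55]
48 None None [-0.05, -0.14, 2.33, 1.06, 0.28, 0.3]
51 None None [-0.06, -0.14, 2.36, 1.37, 0.27, -0.01]
54 None None [-0.07, -0.13, 2.39, 1.67, 0.28, -0.32]
57 [-0.58, -0.0, 2.44, 3.23, 0.29, -1.64] None [-0.08, -0.12, 2.41, 1.94, 0.32, -0.59]
60 [-0.58, 0.03, 2.46, 3.21, 0.39, -1.62] None [-0.09, -0.1, 2.43, 2.14, 0.38, -0.8]
63 [-0.57, 0.07, 2.47, 3.2, 0.49, -1.61] None [-0.1, -0.07, 2.45, 2.29, 0.45, -0.95]
66 [-0.57, 0.11, 2.48, 3.2, 0.6, -1.6] None [-0.11, -0.04, 2.47, 2.4, 0.53, -1.07]
69 [-0.57, 0.16, 2.48, 3.19, 0.7, -1.6] None [-0.12, 0.0, 2.48, 2.48, 0.62, -1.15]
72 [-0.57, 0.22, 2.48, 3.19, 0.81, -1.59] None [-0.12, 0.05, 2.48, 2.54, 0.71, -1.22]
75 [-0.57, 0.28, 2.47, 3.18, 0.92, -1.59] None [-0.13, 0.1, 2.48, 2.59, 0.81, -1.28]
```

```bash
cat >> h.py <<'E'
T=np.radians(38); ZT=np.array([np.sin(T),0,-np.cos(T)])
def rot(a): return [np.pi,-T,a]
def tcp(org,a,back=0): return np.array(org)+rz(a)@(np.array([-.022,0,.083])+ZT*(.019-back))
def st(m=""):
    o=observe(); print(m,"t",round(o["time_s"],2),"p",o["eef_pos"].round(4),"F",o["ft_force"].round(2),"op",round(o["opening"],4),"gf",round(o["grasp_force"],1)); return o
E
python3 - <<'E'
from h import *
movep(tcp(BLK,A,.11),rot(A)); st("pre")
move_l(tcp(BLK,A),feed=.1,max_force=6); st("at")
for n in("top","side"):
    p,d=get_image(n); np.savez(f"{n}1.npz",p=p,d=d)
    cv2.imwrite(f"_{n}.png",p)
a=cv2.imread("_top.png")[190:300,320:460]; b=cv2.imread("_side.png")[170:280,290:430]
cv2.imwrite("pics/grasp1.png",np.vstack([cv2.resize(i,(700,300)[:1]+(300,)) if 0 else cv2.resize(i,(380,299),interpolation=2) for i in(a,b)]))
E
```

```text
pre t 1.64 p [ 0.4753 -0.2234  0.1736] F [-0.67 -0.78 -0.11] op 0.0853 gf 0.0
at t 2.89 p [ 0.5307 -0.2614  0.0865] F [ 0.24  0.13 -0.49] op 0.0855 gf 0.0
```

View pics/grasp1.png

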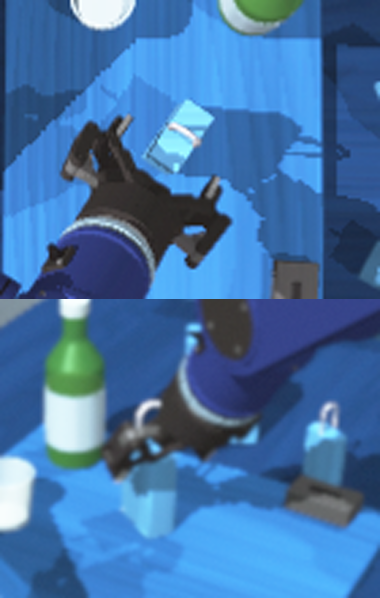

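The fingers straddle the block's front end (tips near crop (122,125) and (213,182), block centre (180,135)), and the palm is clear of the loop. Now I grip, lift, and carry to above the opening.

```bash
python3 - <<'E'
from h import *
gripper_to(.02,f_grip=40); st("grip")
move_l(tcp(BLK+[0,0,.03],A),feed=.06); hold(.2); st("lift")
move_l(tcp(BLK+[0,0,.25],A),feed=.2)
move_l(tcp(cab(.074,0,.27),B),feed=.2,rotation=rot(B)); hold(.3); st("over")
for n in("top","side"):
    p,d=get_image(n); np.savez(f"{n}2.npz",p=p,d=d)
    cv2.imwrite(f"_{n}.png",p[:,:,::-1])
a=cv2.imread("_top.png")[110:310,110:330]; b=cv2.imread("_side.png")[120:390,120:340]
cv2.imwrite("pics/over.png",np.hstack([cv2.resize(i,(400,600*1),interpolation=2) if 0 else cv2.resize(i,(396,i.shape[0]*9//5+ (486-i.shape[0]*9//5)),interpolation=2) for i in(a,b)]))
E
```

```text
grip t 3.54 p [ 0.5307 -0.2614  0.0863] F [-1.3   0.78  2.21] op 0.0293 gf 40.3
lift t 4.39 p [ 0.5302 -0.2611  0.1154] F [ 0.55  0.32 -1.11] op 0.0296 gf 39.8
over t 7.94 p [0.5308 0.1081 0.338 ] F [-0.21  0.35 -1.81] op 0.0291 gf 39.8
```

View pics/over.png

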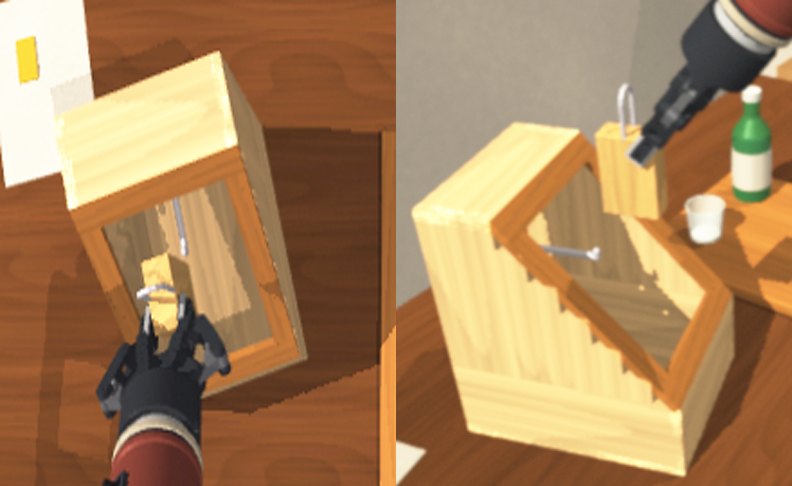

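The block is held upright above the opening: loop at crop (158,293) and (627,110), hook tip at (183,250) and (596,254). Now I compare the block's actual pose with the intended one.

```bash
python3 - <<'E'
from h import *
t=np.load("top2.npz"); C=cloud("top",t["d"])
X=cab(.074,0,.27); Q=C[200:310,150:250].reshape(-1,3); im=t["p"][200:310,150:250].reshape(-1,3).astype(int)
W=(Q-X)@rz(B)   # block frame
pale=(im[:,0]-im[:,2]>50)&(im[:,0]>170)
m=pale&(abs(W[:,0])<.045)&(abs(W[:,1])<.03)&(W[:,2]>.08)&(W[:,2]<.1); w=W[m]
print(m.sum(),"x",np.percentile(w[:,0],[2,98]).round(4),"y",np.percentile(w[:,1],[2,98]).round(4))
f=w[abs(w[:,1])<.012]; c=np.linalg.lstsq(np.c_[f[:,:2],np.ones(len(f))],f[:,2],rcond=None)[0]; print("top plane slopes,z",c.round(4))
print("rect",cv2.minAreaRect((w[:,:2]*1000).astype(np.float32)))
l=W[(im.max(1)-im.min(1)<60)&(abs(W[:,0])<.015)&(abs(W[:,1])<.025)&(W[:,2]>.105)&(W[:,2]<.16)]
print("loop",len(l),l.mean(0).round(4),"y",np.percentile(l[:,1],[3,97]).round(4),"zmax",np.percentile(l[:,2],95).round(4))
E
```

```text
414 x [-0.0271  0.0294] y [-0.0147  0.0134]
top plane slopes,z [-0.0032  0.0057  0.0917]
rect ((0.5173225402832031, -0.3414764404296875), (31.684667587280273, 60.26468276977539), 89.35685729980469)
loop 56 [-0.0003 -0.0012  0.1314] y [-0.016   0.0124] zmax 0.1412
```

```bash
cat >> h.py <<'E'
def pics(k,name):
    for n in("top","side"):
        p,d=get_image(n); np.savez(f"{n}{k}.npz",p=p,d=d); cv2.imwrite(f"_{n}.png",p[:,:,::-1])
    a=cv2.imread("_top.png")[180:270,170:260]; b=cv2.imread("_side.png")[215:305,190:280]
    cv2.imwrite(name,np.hstack([cv2.resize(i,(400,400),interpolation=2) for i in(a,b)]))
E
python3 - <<'E'
from h import *
print(move_l(tcp(cab(.074,0,.092),B),feed=.08,max_force=4)); hold(.2); st("in")
pics(3,"pics/in.png")
E
```

```text
False
in t 10.62 p [0.5309 0.1084 0.1603] F [ 0.48  0.4  -0.87] op 0.0292 gf 39.8
```

View pics/in.png

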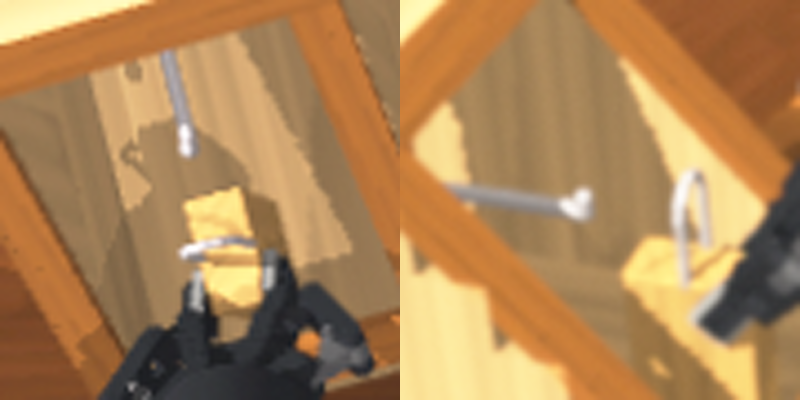

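```bash
python3 - <<'E'
from h import *
t=np.load("top3.npz"); p=t["p"].astype(int); X=cab(.074,0,.092)
def F(P): return (P-CAB)@rz(B)
# bar centreline in cabinet coords, cast at z=.201
q=p[185:217,195:222]; m=((q[...,0]-q[...,2])<25)&(q.sum(2)>330)
v,u=np.nonzero(m)
for r in range(0,32,3):
    k=v==r
    if k.any(): print(r+185,u[k]+195,F(plane("top",[[u[k].mean()+195,r+185]],.201))[0,:2].round(4),end=" ")
print()
# block top edges per pale mask, cast at z=.182
q=p[218:252,200:240]; m=(((q[...,0]-q[...,2])>60)&(q[...,0]>195)&(q[...,1]>150)).astype(np.uint8)
n,l,s,_=cv2.connectedComponentsWithStats(m); k=1+np.argmax(s[1:,4]); print(s[k])
v,u=np.nonzero(l==k)
for r in range(v.min(),v.max()+1,2):
    uu=u[v==r]; e=F(plane("top",[[uu.min()+199.5,r+218],[uu.max()+200.5,r+218]],.182)); print(r+218,e[:,:2].round(4).tolist(),end=" ")
C=cloud("top",t["d"]); Q=F(C[218:252,200:240].reshape(-1,3)); im=p[218:252,200:240].reshape(-1,3)
w=Q[(Q[:,2]>.178)&(Q[:,2]<.19)]; print("\ncloud top y",np.percentile(w[:,1],[3,97]).round(4),"x",np.percentile(w[:,0],[3,97]).round(4))
w=Q[(Q[:,2]>.2)&(Q[:,2]<.24)&(abs(Q[:,0]-.074)<.01)]; print("loop",len(w),w.mean(0).round(4),np.percentile(w[:,1],[3,97]).round(4))
Cb=F(C[185:217,195:222].reshape(-1,3)); w=Cb[(Cb[:,2]>.18)&(Cb[:,2]<.23)]; print("bar cloud",len(w),np.median(w,0).round(4)); print(w.round(4)[::6])
E
```

```text
194 [207 208 209] [ 0.1703 -0.0002] 197 [208 209] [0.1635 0.0004] 200 [208 209 210] [0.1567 0.001 ] 203 [209 210 211] [0.1495 0.0005] 206 [210 211 212] [ 0.1424 -0.    ] 209 [210 211 212 213] [0.1357 0.0006] 212 [211 212 213] [0.1289 0.0012] 
[ 26   0  14  22 169]
218 [[0.1106, -0.0211], [0.102, -0.0517]] 220 [[0.1056, -0.0221], [0.0976, -0.0505]] 222 [[0.1013, -0.021], [0.0933, -0.0494]] 224 [[0.0945, -0.0286], [0.0889, -0.0482]] 226 [[0.0889, -0.0318], [0.0846, -0.0471]] 228 [[0.0845, -0.0306], [0.0802, -0.0459]] 230 [[0.0796, -0.0317], [0.0759, -0.0448]] 232 [[0.0752, -0.0305], [0.0716, -0.0436]] 234 [[0.0703, -0.0316], [0.0672, -0.0424]] 236 [[0.0653, -0.0326], [0.0629, -0.0413]] 238 [[0.061, -0.0314], [0.0586, -0.0401]] 
cloud top y [-0.0239  0.0185] x [0.0459 0.102 ]
loop 36 [ 0.0739 -0.0023  0.2272] [-0.0148  0.0109]
bar cloud 89 [ 0.1481 -0.0014  0.2068]
[[ 0.1742  0.0013  0.209 ]
 [ 0.1711 -0.0022  0.2077]
 [ 0.1666  0.0004  0.2111]
 [ 0.1636 -0.003   0.2095]
 [ 0.16    0.0003  0.2089]
 [ 0.1572 -0.0044  0.203 ]
 [ 0.1528 -0.0003  0.2096]
 [ 0.1496  0.002   0.2038]
 [ 0.1452 -0.0029  0.2091]
 [ 0.1423  0.0012  0.2054]
 [ 0.1387 -0.0028  0.2064]
 [ 0.1356  0.0026  0.2064]
 [ 0.1318 -0.0031  0.2054]
 [ 0.1276  0.0009  0.2123]
 [ 0.1246 -0.0024  0.2101]]
```

The bar lies at cabinet y ≈ +0.5 mm and the loop at ≈ −1.9 mm; bar centre z is about 0.202. I shift y by +1.5 mm and advance.

```bash
python3 - <<'E'
from h import *
print(move_l(tcp(cab(.085,.0015,.092),B),feed=.04)); hold(.2); st("pre")
print(move_l(tcp(cab(.140,.0015,.092),B),feed=.04,max_force=2.5)); hold(.2); st("thread")
pics(4,"pics/thread.png")
E
```

```text
False
pre t 11.34 p [0.5408 0.1129 0.1598] F [-0.05 -0.83 -1.41] op 0.0295 gf 39.8
False
thread t 13.07 p [0.5938 0.1278 0.1601] F [ 0.42 -0.25 -1.21] op 0.0293 gf 39.8
```

View pics/thread.png

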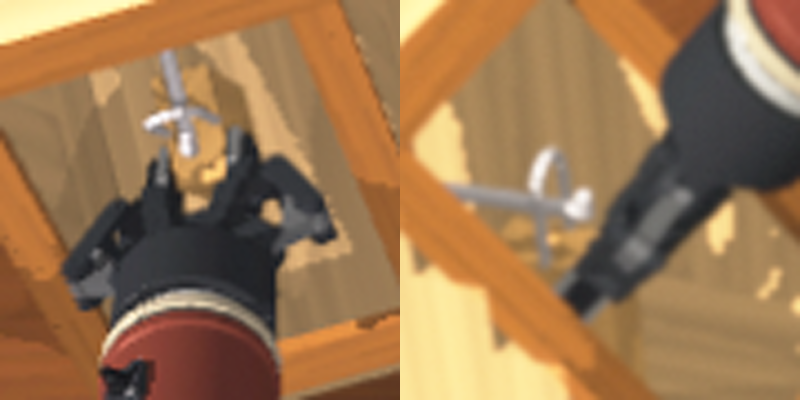

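The loop is threaded: its arch is at crop (179,120), centred over the bar, with the hook tip in front at (187,150); the side view shows the bar passing through. Now I lower until it touches.

```bash
cat >> h.py <<'E'
def favg(n=10):
    f=[]
    for _ in range(n): hold(.03); f.append(observe()["ft_force"])
    f=np.array(f); return f.mean(0).round(2),f.std(0).round(2)
E
python3 - <<'E'
from h import *
print(move_l(tcp(cab(.140,.0015,.080),B),feed=.03,max_force=3)); print(favg())
r=move_l(tcp(cab(.140,.0015,.058),B),feed=.006,max_force=2); st(r); print(favg())
E
```

```text
False
(array([ 0.15, -0.16, -1.25]), array([0.32, 0.46, 0.54]))
True t 15.76 p [0.594  0.1279 0.1395] F [1.01 0.37 2.77] op 0.0294 gf 40.2
(array([0.99, 0.16, 4.15]), array([0.82, 0.42, 0.99]))
```

```bash
python3 - <<'E'
from h import *
z=observe()["eef_pos"]; 
for i in range(6):
    f=favg()[0]; print(f)
    if f[2]<1.8: break
    z=z+[0,0,.0002]; move_l(z,feed=.005)
st()
E
```

```text
[1.93 0.43 5.53]
[0.46 0.01 3.51]
[0.67 0.18 2.46]
[ 1.14 -0.12  1.09]
 t 18.43 p [0.5937 0.1279 0.1398] F [ 0.65 -0.2   0.95] op 0.0291 gf 40.0
```

The hook now carries the full weight (1.3 N block plus about 1 N). Next I release in small steps and look before withdrawing.

```bash
python3 - <<'E'
from h import *
for o in(.031,.034,.040,.050): gripper_to(o,f_grip=20); hold(.15)
st("open"); print(favg())
pics(5,"pics/rel.png")
E
```

```text
open t 19.95 p [0.5939 0.1279 0.14  ] F [-0.21 -1.09  0.27] op 0.0499 gf 0.0
(array([-0.04, -0.22, -0.05]), array([0.42, 0.66, 0.54]))
```

View pics/rel.png

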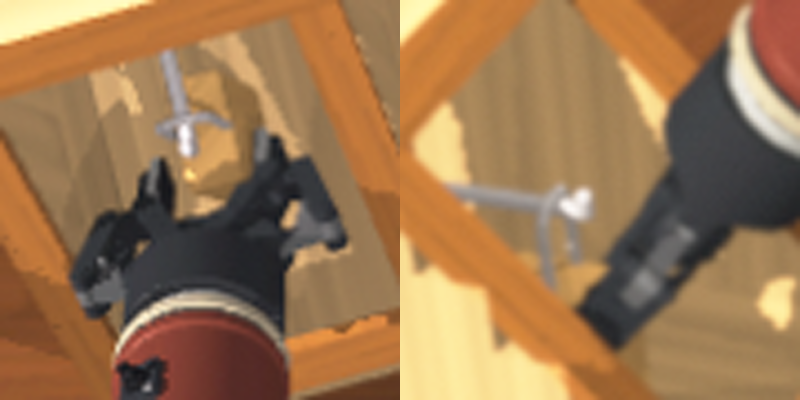

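The block hangs free with its loop on the bar behind the upturned end (crop (180,130), side (548,200)), and the fingers are clear. I let it settle and withdraw.

```bash
python3 - <<'E'
from h import *
gripper_to(.062); hold(1.2)
p=observe()["eef_pos"]; d=rz(B)@ZT
print(move_l(p-d*.10,feed=.05,max_force=4)); st()
print(move_l(p-d*.2,feed=.12)); st()
set_joints([-1.0]+list(observe()["q"][1:])); hold(3); st()
pics(6,"pics/end.png")
a=cv2.imread("_top.png"); b=cv2.imread("_side.png")
A_=cv2.resize(a[110:340,130:480],(400,263)); B_=cv2.resize(b[180:380,130:450],(400,250)); 
L=np.vstack([A_,B_,np.zeros((87,400,3),np.uint8)])
R=np.vstack([cv2.resize(a[180:240,180:240],(400,300),interpolation=2),cv2.resize(b[235:295,180:260],(400,300),interpolation=2)])
cv2.imwrite("pics/end2.png",np.hstack([L,R]))
t=np.load("top6.npz"); C=cloud("top",t["d"]); Q=(C[170:250,170:260].reshape(-1,3)-CAB)@rz(B)
w=Q[(Q[:,2]>.148)&(Q[:,2]<.18)&(abs(Q[:,1])<.03)&(Q[:,0]>.09)&(Q[:,0]<.19)]
print(len(w),np.percentile(w,[3,97],axis=0).round(4)); c=np.linalg.lstsq(np.c_[w[:,:2],np.ones(len(w))],w[:,2],rcond=None)[0]; print("tilt",np.degrees(c[:2]).round(1))
E
```

```text
False
 t 24.01 p [0.5346 0.1111 0.2184] F [ 0.19 -0.96  0.42] op 0.062 gf 0.0
False
 t 24.99 p [0.4753 0.0942 0.2968] F [-0.08  0.36 -0.43] op 0.0617 gf 0.0
 t 29.44 p [ 0.384  -0.2956  0.2967] F [0.67 0.21 0.15] op 0.0617 gf 0.0
287 [[ 0.1105 -0.0162  0.1517]
 [ 0.1682  0.0135  0.1688]]
tilt [1.4 5.2]
```

View pics/end2.png

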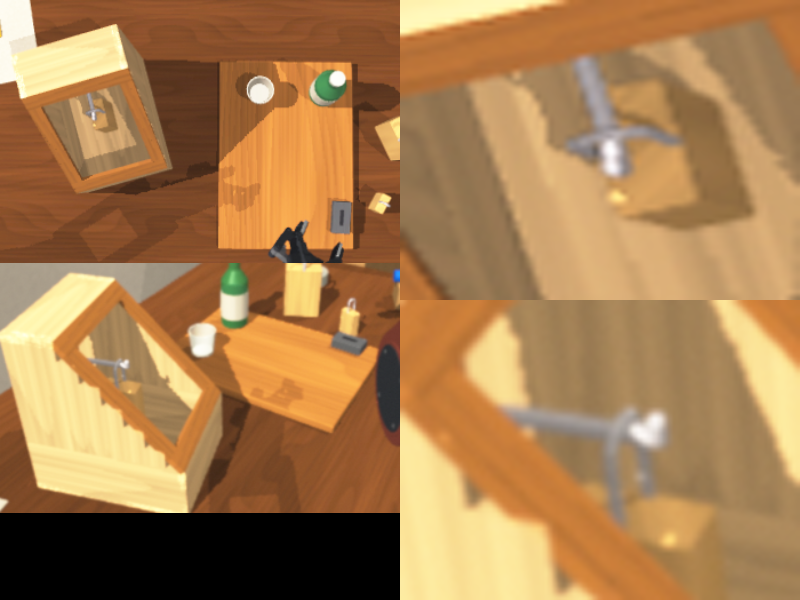

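The block hangs on the hook, robot clear, bystanders in place. I check that it is still.

```bash
python3 - <<'E'
from h import *
for i in range(16):
    t,d=get_image("top"); C=cloud("top",d); Q=(C[170:250,170:260].reshape(-1,3)-CAB)@rz(B)
    w=Q[(Q[:,2]>.148)&(Q[:,2]<.18)&(abs(Q[:,1])<.03)&(Q[:,0]>.09)&(Q[:,0]<.19)]
    c=np.linalg.lstsq(np.c_[w[:,:2],np.ones(len(w))],w[:,2],rcond=None)[0]
    print(len(w),w.mean(0).round(4),np.degrees(c[:2]).round(1),round(observe()["time_s"],2)); hold(.12 if i<10 else .6)
E
```

```text
293 [ 0.1371 -0.0044  0.1624] [1.6 5.5] 29.59
295 [ 0.1369 -0.0042  0.1624] [1.1 4.8] 29.76
294 [ 0.1371 -0.0043  0.1627] [1.4 6. ] 29.93
298 [ 0.1367 -0.0043  0.1625] [2.4 5.4] 30.09
289 [ 0.1372 -0.0044  0.1627] [1.2 4.5] 30.26
293 [ 0.1369 -0.0042  0.1626] [2.  6.5] 30.43
293 [ 0.1372 -0.0043  0.1624] [1.5 3.2] 30.59
291 [ 0.1369 -0.0043  0.1627] [1.6 5.5] 30.76
295 [ 0.1369 -0.0043  0.1626] [1.5 6. ] 30.93
293 [ 0.1369 -0.0043  0.1629] [1.6 6.1] 31.09
294 [ 0.1369 -0.0043  0.1624] [1.6 5.3] 31.26
294 [ 0.1369 -0.0042  0.1623] [1.5 3.9] 31.91
292 [ 0.1372 -0.0043  0.1627] [1.6 5.7] 32.56
293 [ 0.1371 -0.0043  0.1621] [0.7 4.3] 33.21
293 [ 0.137  -0.0043  0.1626] [2.2 3.8] 33.86
291 [ 0.1369 -0.0042  0.1623] [1.6 1.5] 34.51
```

```bash
python3 -c "
from plant import *
print(job_done())"
```

```text
the job is handed in; nothing more can be done
None
```

The middle-sized block hangs by its loop on the cabinet hook, measured still for five seconds with the robot clear and the bystanders in place; the depth camera reads it about 5° off level sideways, partly noise. Handed in at about 35 s.

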